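# Put the mixed-up canister lids right

## Task

The lids of the four storage canisters were mixed up after the washing-up: put every lid on the canister of its own colour, pushed home so that it sits flat on the rim, and set the lids down without dropping them. Every mouth is covered at first, so use the cork trivet as the free spot for a lid on the way. Leave the canisters standing where they are and do not disturb the salt shaker among them.

Things in the scene. Friction and masses are not known exactly. Their poses are not given: they have to be found in the camera images.
- canister_white: The cream white glazed storage canister: round, empty, loose, about 0.7 kg, 98 mm across at the belly (its coloured shoulder shows round any lid from above), 90 mm high to the flat top of its rim. The neck is 72 mm across outside, the mouth 63 mm across, with nothing in it. Origin: centre of its underside; z up.
- canister_green: The sage green glazed storage canister: round, empty, loose, about 0.7 kg, 98 mm across at the belly (its coloured shoulder shows round any lid from above), 90 mm high to the flat top of its rim. The neck is 72 mm across outside, the mouth 63 mm across, with nothing in it. Origin: centre of its underside; z up.
- canister_yellow: The mustard yellow glazed storage canister: round, empty, loose, about 0.7 kg, 98 mm across at the belly (its coloured shoulder shows round any lid from above), 90 mm high to the flat top of its rim. The neck is 72 mm across outside, the mouth 63 mm across, with nothing in it. Origin: centre of its underside; z up.
- canister_blue: The dark blue glazed storage canister: round, empty, loose, about 0.7 kg, 98 mm across at the belly (its coloured shoulder shows round any lid from above), 90 mm high to the flat top of its rim. The neck is 72 mm across outside, the mouth 63 mm across, with nothing in it. Origin: centre of its underside; z up.
- lid_white: The cream white lid, 0.11 kg, on a canister of another colour; all lids are alike in size. Origin: on its axis, underside of the flange (90 mm above the canister's origin when home); z up. Flange 77 mm across; rubber plug under it 57 mm, 11 mm deep, free in any mouth. Round knob 25 mm across, 10 to 33 mm above the origin, to grasp from above. Set down flat it stands on its plug.
- lid_green: The sage green lid, 0.11 kg, on a canister of another colour; all lids are alike in size. Origin: on its axis, underside of the flange (90 mm above the canister's origin when home); z up. Flange 77 mm across; rubber plug under it 57 mm, 11 mm deep, free in any mouth. Round knob 25 mm across, 10 to 33 mm above the origin, to grasp from above. Set down flat it stands on its plug.
- lid_yellow: The mustard yellow lid, 0.11 kg, on a canister of another colour; all lids are alike in size. Origin: on its axis, underside of the flange (90 mm above the canister's origin when home); z up. Flange 77 mm across; rubber plug under it 57 mm, 11 mm deep, free in any mouth. Round knob 25 mm across, 10 to 33 mm above the origin, to grasp from above. Set down flat it stands on its plug.
- lid_blue: The dark blue lid, 0.11 kg, on a canister of another colour; all lids are alike in size. Origin: on its axis, underside of the flange (90 mm above the canister's origin when home); z up. Flange 77 mm across; rubber plug under it 57 mm, 11 mm deep, free in any mouth. Round knob 25 mm across, 10 to 33 mm above the origin, to grasp from above. Set down flat it stands on its plug.
- trivet: Round cork trivet with a dark metal rim, 110 mm across, 10 mm thick, fixed on the worktop and kept clear: the free spot on which a lid can be set down meanwhile. Origin: centre of its underside.
- salt_mill: Bystander: a small loose salt shaker with a grey domed cap, 44 mm across, 90 mm high. Origin: centre of its underside. Leave it alone. Round about: fixed clutter stands at the back (x over 0.58), left (y over 0.40) and right (y under -0.35); a wall cabinet hangs over x = 0.58 and beyond, 480 mm above the worktop: keep the wrist low and clear of it.
Mind the look-alikes: they are no part of the job. What is shaped like the lid_green but purple is not meant.

How it is judged (in metres and radians):
At the end, for the whole second after the job is handed in: Each lid sits on the canister of its own colour, within 8 mm of its axis, its flange down on the rim (within 3 mm) and level; the canisters stand upright within 30 mm of where they were; the salt shaker stands within 20 mm of where it was; all at rest (horizontal distance between lid_white and canister_white below 0.008 m and z of lid_white in the frame of canister_white between 0.086 and 0.093 m and angle between each of lid_white, canister_white, lid_green, canister_green, lid_yellow, canister_yellow, lid_blue, canister_blue's own z axis and vertical below 0.07 rad and distance of each of canister_white, canister_green, canister_yellow, canister_blue from where it was at the start of the episode below 0.03 m and linear speed of each of lid_white, canister_white, lid_green, canister_green, lid_yellow, canister_yellow, lid_blue, canister_blue below 0.02 m/s and horizontal distance between lid_green and canister_green below 0.008 m and z of lid_green in the frame of canister_green between 0.086 and 0.093 m and horizontal distance between lid_yellow and canister_yellow below 0.008 m and z of lid_yellow in the frame of canister_yellow between 0.086 and 0.093 m and horizontal distance between lid_blue and canister_blue below 0.008 m and z of lid_blue in the frame of canister_blue between 0.086 and 0.093 m and distance of salt_mill from where it was at the start of the episode below 0.02 m and angle between salt_mill's own z axis and vertical below 0.1 rad); the robot touches nothing.
It fails at once if a canister is tipped or shoved more than 30 mm from where it stood (angle between any of canister_white, canister_green, canister_yellow, canister_blue's own z axis and vertical above 0.25 rad or distance of any of canister_white, canister_green, canister_yellow, canister_blue from where it was at the start of the episode above 0.03 m).
It fails at once if a lid is dropped: it falls free, out of the fingers, from more than about 2 cm (faster than 0.6 m/s) ((linear speed of lid_white above 0.6 m/s and contact force between lid_white and the fingers below 0.1 N) or (linear speed of lid_green above 0.6 m/s and contact force between lid_green and the fingers below 0.1 N) or (linear speed of lid_yellow above 0.6 m/s and contact force between lid_yellow and the fingers below 0.1 N) or (linear speed of lid_blue above 0.6 m/s and contact force between lid_blue and the fingers below 0.1 N)).
It fails at once if the salt shaker is moved by more than 20 mm or tipped (distance of salt_mill from where it was at the start of the episode above 0.02 m or angle between salt_mill's own z axis and vertical above 0.25 rad).
It also fails if it takes over 128 s, if anything falls off the work surface, if the arm or the gripper's body presses on something with over 40 N, if the wrist force passes 120 N, or if a joint passes its speed limit or range.

## Robot

A 6-joint arm with a two-finger parallel gripper is mounted at the origin on a cart in front of the work surface, level with it; the furniture and walls round the work are solid. World frame = base frame: x ahead of the robot, y to its left, z up, the work surface at z = 0. Lengths are in mm, angles in rad, forces in N, time in s.
With the tool pointing down it reaches from about 350 to 975 mm from the base axis. Payload 7.1 kg.
Tool frame: the origin (TCP) lies midway between the tips of the shut fingers; the grasp point (between the pads) lies 19 mm behind it (ctrl.grip_depth is the distance from the TCP to the grasp point, in mm); z points along the fingers, y is the line along which they close (so a half turn about z gives the same grasp; the last joint's range is limited). The gripper opens to 88 mm and grips with 3 to 60 N. Pads are 20 mm wide; open, the fingers measure 115 mm over their backs; the gripper's body (75 mm by 178 mm) begins 61 mm behind the grasp point.
Start: joints at [1.302, 0.423, 1.63, -0, 1.089, -0.019], TCP at [154.475, 605.592, 222.675] pointing down, gripper open.
Joint ranges: [-3, 3], [-0.9, 2.11], [0.09, 2.58], [-1.31, 4.45], [0.11, 2.69], [-2.54, 2.54]. Speed limits (rad/s): [2.39, 2.39, 3.01, 3.14, 3.14, 3.14].

## Interface

Orientations are given as a rotation vector (axis times angle).
In Python, from workcell import ctrl, cams gives the robot as it stands.
- The arm moves only by the tool move_arm, never from a script. Its argument "steps" is a list of rows, each a list of 3 entries, a list of its own where there are three numbers: the shift along the tool's x, y, z in units of 25 mm (1.0 is 25 mm), then the turn about the tool's z in units of 5 degrees (1.0 is 5 degrees), then the closure, from 0 (fully open) to 1 (shut). A call has 1 to 20 rows; each row shifts and turns the commanded pose from where the row before left it, along the tool's axes as they then stand; what a row does not reach is not made up. A row lasts 1/12 s, in which the tool goes at most 41.7 mm and 7.16 degrees, less where a joint would pass 70% of its speed; a pose out of reach is approached as far as the arm can. A call is refused whole if a number of a shift passes 1 or a number of a turn 1, either way. A call with a gripper value outside its range is refused whole. The fingers move at their own pace and stop on an object; the grip force is fixed at half the most. Time passes only in rows, so rows that do not move let the fingers close. It gives the time, the measured TCP pose, the force, the opening and the grip force at its end, in the units of the state.
- ctrl.get_obs(): the state, without advancing time (a new reading comes with each control period).
- cams.get_image(name): name is "scene" or "side" or "wrist"; returns a dict with "image" (420x560x3 uint8, red, green, blue), "camera_matrix" (3x3 intrinsics, pixels), "xyz" and "rotation" of the camera in the world; the wrist camera has in their place "mount" (4x4, takes a point from camera to tool coordinates, whose origin is the TCP and whose axes are the flange's). Camera axes: x right, y down, z forward; pixel columns grow to the right and rows downward; lengths in mm; the calibration is good to about 2 mm. A picture is of the moment at which its call begins: read the wrist's pose just before it. There is no depth.
- ctrl.close_job(): hands the job in; it is judged then, once.
Trained networks look in the newest picture that a camera, given by its name, has taken for a name from the list of things; names that differ only in an ending like _2 or _b are one class to them, and where a whole thing is asked for, a point or a joint stands for the part that bears it (a point fixed in the world has none). Each returns a list of dicts, best first, with "p" (0 to 1); they miss things now and then, are a little off and sometimes report something else, mostly with a low value. They report only what shows in the picture. A call takes as long as a camera call. They do not tell look-alikes from the thing itself.
- cams.boxes_of(camera, thing): "rect" ([centre column, centre row, width, height] in pixels, round what is visible of it).
- cams.cut_out(camera, thing): "pixels" (420x560 bool, what is visible of it) and "rect" ([centre column, centre row, width, height] in pixels, round what is visible of it).
The state is a dict: "t": time; "qpos": joint angles; "qvel": joint speeds; "joint_torque": joint torques, N m; "ee_pos": TCP position; "orientation": TCP orientation; "ft_force": force on the tool from outside, world axes, zero at the start; "moment": the same for the moment, N m; "width": finger opening in mm; "grasp_force": force on a finger pad.
Only numpy, scipy, OpenCV 4.12 (cv2) and the standard library are available. Lean on these libraries where they do the work, as an engineer would, in place of code of your own. Each camera call takes 0.05 s, during which the arm holds its last target. There are 200 camera calls.

## Working session

There is one attempt and no reset: what is moved stays moved. The work goes in short steps, Python scripts to look and compute and a tool call to move; the robot and the scene stay as the last step left them, time stands still between calls to the robot, and variables do not carry over. Pictures are saved under pics/ and viewed, at most 16 in all, crops included, and the job is handed in when it is done.

Besides the shell and the picture viewer there is one more tool, called after "Emit:" as name(argument=value, ...), one argument or row to a line, values as JSON. move_arm: Moves the arm, as the interface text tells. Its arguments: {"type":"object","properties":{"steps":{"type":"array"}},"required":["steps"]}

```bash
mkdir -p pics; ls
cat > h.py <<'E'
import numpy as np, cv2
from scipy.spatial.transform import Rotation as R
from workcell import ctrl, cams
def snap(cam,fn=None):
    o=ctrl.get_obs(); d=cams.get_image(cam)
    if 'mount' in d:
        T=np.eye(4);T[:3,:3]=R.from_rotvec(o['orientation']).as_matrix();T[:3,3]=o['ee_pos']
        C=T@np.array(d['mount']); d['xyz']=C[:3,3]; d['rotation']=C[:3,:3]
    if fn: cv2.imwrite('pics/'+fn,cv2.cvtColor(d['image'],cv2.COLOR_RGB2BGR))
    return d
def px2z(d,u,v,z):
    K=np.array(d['camera_matrix']);r=np.array(d['rotation'])@np.linalg.solve(K,[u,v,1]);c=np.array(d['xyz'])
    return c+r*(z-c[2])/r[2]
def proj(d,p):
    K=np.array(d['camera_matrix']);q=K@(np.array(d['rotation']).T@(np.array(p)-np.array(d['xyz'])));return q[:2]/q[2]
E
python3 - <<'E'
from h import *
for c in('scene','side'):
    d=snap(c,c+'0.png');print(c,d['xyz'],np.array(d['rotation'])[:,2])
    for n in['canister_white','canister_green','canister_yellow','canister_blue','lid_white','lid_green','lid_yellow','lid_blue','trivet','salt_mill']:
        print(n,[(np.round(b['rect']).tolist(),round(b['p'],2)) for b in cams.boxes_of(c,n)[:4]])
o=ctrl.get_obs();print(o['t'],o['ee_pos'],R.from_rotvec(o['orientation']).as_matrix().round(2).tolist(),o['width'])
E
```

```text
picsTraceback (most recent call last):
  File "<stdin>", line 3, in <module>
IndexError: too many indices for array: array is 1-dimensional, but 2 were indexed
```

```bash
sed -i "s/    if fn: /    else: d['rotation']=R.from_rotvec(np.ravel(d['rotation'])).as_matrix() if np.size(d['rotation'])==3 else R.from_quat(d['rotation']).as_matrix()\n    if fn: /" h.py
python3 - <<'E'
from h import *
print(cams.get_image('scene')['rotation'])
for c in('scene','side'):
    d=snap(c,c+'0.png');print(c,d['xyz'],np.array(d['rotation'])[:,2])
    for n in['canister_white','canister_green','canister_yellow','canister_blue','lid_white','lid_green','lid_yellow','lid_blue','trivet','salt_mill']:
        print(n,[(np.round(b['rect']).tolist(),round(b['p'],2)) for b in cams.boxes_of(c,n)[:4]])
o=ctrl.get_obs();print(o['t'],o['ee_pos'],R.from_rotvec(o['orientation']).as_matrix().round(2).tolist(),o['width'])
E
```

```text
[-1.96123018  1.10436901 -0.59836768]
scene [-561.36624783 -705.98474247 1005.90050226] [ 0.70942635  0.40584473 -0.57619815]
canister_white [([272.0, 228.0, 30.0, 32.0], 0.61)]
canister_green [([213.0, 206.0, 29.0, 28.0], 0.55)]
canister_yellow [([335.0, 251.0, 35.0, 28.0], 0.79)]
canister_blue [([176.0, 200.0, 30.0, 22.0], 0.62), ([170.0, 190.0, 18.0, 10.0], 0.55)]
lid_white []
lid_green [([338.0, 238.0, 24.0, 20.0], 0.71), ([414.0, 247.0, 20.0, 15.0], 0.71)]
lid_yellow [([209.0, 190.0, 21.0, 12.0], 0.48), ([269.0, 214.0, 23.0, 15.0], 0.46)]
lid_blue [([270.0, 213.0, 22.0, 14.0], 0.73)]
trivet [([290.0, 258.0, 32.0, 24.0], 0.71)]
salt_mill [([232.0, 220.0, 16.0, 28.0], 0.67)]
side [   17.21946641 -1049.7380904   1084.64881193] [ 0.35411805  0.65630206 -0.6662342 ]
canister_white [([258.0, 223.0, 37.0, 32.0], 0.59), ([223.0, 159.0, 24.0, 16.0], 0.37), ([258.0, 208.0, 28.0, 17.0], 0.28)]
canister_green [([222.0, 178.0, 31.0, 22.0], 0.77)]
canister_yellow [([300.0, 280.0, 37.0, 36.0], 0.74)]
canister_blue [([189.0, 161.0, 31.0, 35.0], 0.91), ([300.0, 280.0, 38.0, 34.0], 0.59), ([257.0, 207.0, 27.0, 19.0], 0.19)]
lid_white [([188.0, 147.0, 24.0, 18.0], 0.59)]
lid_green [([303.0, 262.0, 28.0, 22.0], 0.6)]
lid_yellow [([221.0, 159.0, 24.0, 14.0], 0.63)]
lid_blue [([258.0, 207.0, 27.0, 19.0], 0.95)]
trivet [([256.0, 261.0, 40.0, 33.0], 0.62), ([222.0, 177.0, 29.0, 26.0], 0.53)]
salt_mill [([225.0, 200.0, 7.0, 25.0], 0.77)]
1.2 [154.46817849 605.59486051 222.69878499] [[-0.97, 0.25, 0.0], [0.25, 0.97, 0.0], [-0.0, 0.0, -1.0]] 87.90560993879275
```

View pics/scene0.png

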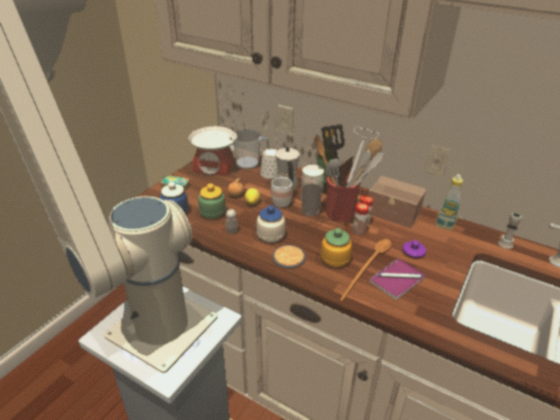

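View pics/side0.png

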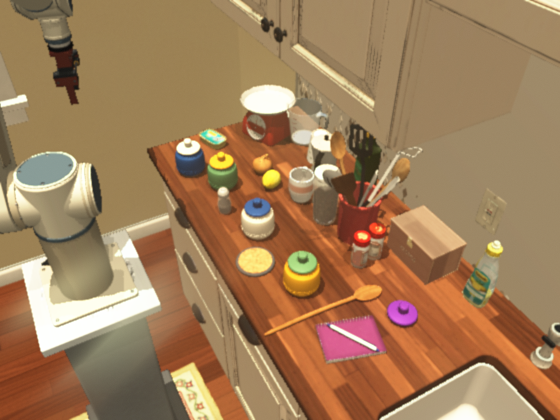

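Run:
```python
from h import *
d={c:snap(c) for c in('scene','side')}
P={'WonB(blue can)':('side',188,147),'YonG':('side',221.5,159.5),'BonW':('side',258,207),'GonY':('side',303,262)}
for n,(c,u,v) in P.items(): print(n,px2z(d[c],u,v,104).round())
for n,u,v in[('YonG',209.5,190.5),('BonW',269.5,213.5),('GonY',338,238)]: print('scene',n,px2z(d['scene'],u,v,104).round())
print('triv',px2z(d['side'],256,261,8).round(),px2z(d['scene'],290,257,8).round())
print('salt',px2z(d['side'],224,192,80).round(),px2z(d['scene'],232,214,80).round())
m=cams.get_image('wrist')['mount'];print(np.round(m,3).tolist(), cams.get_image('wrist')['camera_matrix'])
for c,x,y,w,hh in(('side',150,110,200,200),):
    cv2.imwrite('pics/crop1.png',cv2.resize(cv2.cvtColor(d[c]['image'],4)[y:y+hh,x:x+w],None,fx=3,fy=3,interpolation=2))
```

```text
WonB(blue can) [426. 321. 104.]
YonG [494. 206. 104.]
BonW [493. -51. 104.]
GonY [ 499. -293.  104.]
scene YonG [487. 214. 104.]
scene BonW [484. -40. 104.]
scene GonY [ 488. -290.  104.]
triv [ 432. -153.    8.] [ 428. -155.    8.]
salt [446.  83.  80.] [441.  83.  80.]
[[-0.001, -0.954, -0.301, 83.237], [1.0, -0.001, 0.0, -0.039], [-0.0, -0.301, 0.954, -162.232], [0.0, 0.0, 0.0, 1.0]] [[351.46738781   0.         274.45258685]
 [  0.         351.46738781 203.23136703]
 [  0.           0.           1.        ]]
```

View pics/crop1.png

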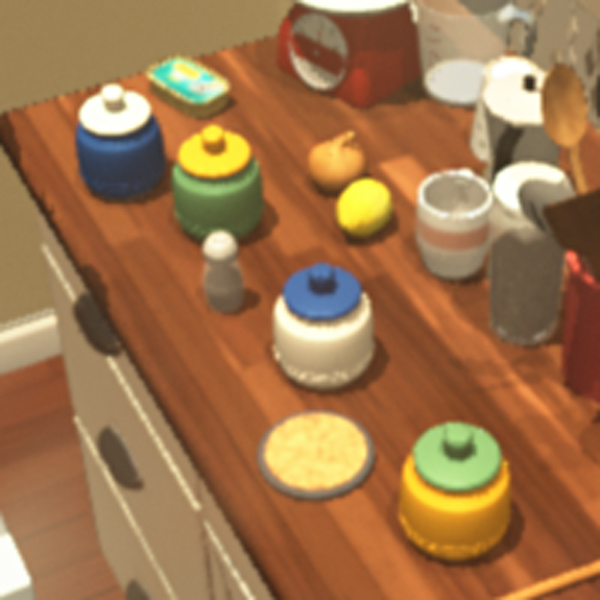

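The picture shows: white lid on blue (188,147), yellow on green (221,159), blue on white (258,207), green on yellow (303,262); possible confusions are the purple lid (402,313) and lemon (271,180), and neither is on a canister. So there are two swaps, white↔blue and yellow↔green. Trivet is near (430,-154), salt near (443,83). Moving over blue.

Emit:
move_arm(
  steps=[
    [[0,0,-0.5],-0.96,0],
    [[0,0,-0.5],-0.96,0],
    [[0,0,0],-0.96,0],
    [[-1,-1,0],0,0],
    [[-1,-1,0],0,0],
    [[-1,-1,0],0,0],
    [[-1,-1,0],0,0],
    [[-1,-1,0],0,0],
    [[-1,-1,0],0,0],
    [[-1,-1,0],0,0],
    [[-1,-1,0],0,0],
    [[-1,-1,0],0,0],
    [[-1,-1,0],0,0],
    [[-0.9,-1,0],0,0],
    [[0,-0.4,0],0,0.4],
    [[0,0,0],0,0.4],
    [[0,0,0],0,0.4],
  ],
)

```text
t: 2.82
ee_pos: [427.1, 320.9, 247.7]
orientation: [0.0, -3.141, -0.0]
ft_force: [0.1, -0.5, -0.9]
width: 71.1
grasp_force: 0.0
```

```bash
cat >> h.py <<'E'
def where(fn=None,names=('white','green','yellow','blue')):
    d=snap('wrist',fn);o=ctrl.get_obs()
    print('t',round(o['t'],2),'tcp',np.round(o['ee_pos'],1),'R',R.from_rotvec(o['orientation']).as_matrix().round(3).tolist(),'w',round(o['width'],1),'gf',o['grasp_force'],'ft',np.round(o['ft_force'],1))
    for n in names:
        for pre,z in(('lid_',98),('canister_',75)):
            for b in cams.cut_out('wrist',pre+n)[:2]:
                if b['p']<.3: continue
                c,r=cv2.minEnclosingCircle(np.argwhere(b['pixels'])[:,::-1].astype(np.float32))
                m=np.argwhere(b['pixels']).mean(0)[::-1]
                print(pre+n,round(b['p'],2),'rect',np.round(b['rect']).tolist(),'circ',np.round(c),round(r),'xy@z',px2z(d,*c,z).round(1),'centroid',px2z(d,*m,z).round(1))
    return d
E
python3 - <<'E'
from h import *
where('w1.png')
E
```

```text
t 2.87 tcp [426.9 321.5 247.7] R [[-1.0, -0.001, -0.0], [-0.001, 1.0, 0.0], [0.0, 0.0, -1.0]] w 67.2 gf 0.0 ft [ 0.4  0.3 -0. ]
lid_white 0.64 rect [293.0, 188.0, 82.0, 80.0] circ [292. 188.] 41 xy@z [427.7 336.9  98. ] centroid [427.1 337.   98. ]
canister_white 0.87 rect [10.0, 227.0, 20.0, 60.0] circ [  0. 229.] 29 xy@z [477.2  40.8  75. ] centroid [477.   47.2  75. ]
canister_green 0.68 rect [179.0, 228.0, 104.0, 82.0] circ [179. 230.] 48 xy@z [478.8 223.   75. ] centroid [463.  235.5  75. ]
lid_yellow 0.9 rect [169.0, 249.0, 78.0, 65.0] circ [166. 249.] 38 xy@z [488.7 215.9  98. ] centroid [484.8 210.   98. ]
canister_blue 0.9 rect [292.0, 170.0, 98.0, 81.0] circ [290. 176.] 48 xy@z [422.  335.8  75. ] centroid [400.5 331.8  75. ]
```

View pics/w1.png

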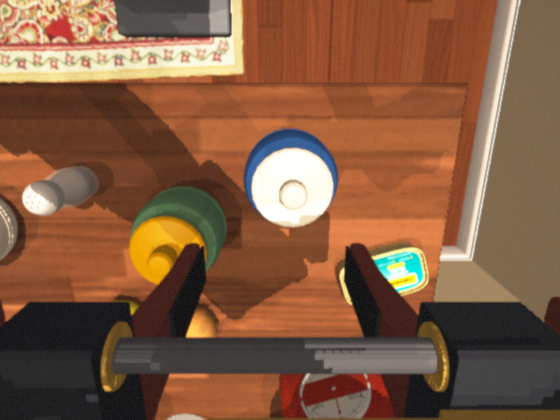

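Emit:
move_arm(
  steps=[
    [[0,0.6,1],0,0.4],
    [[0,0,1],0,0.4],
    [[0,0,0.7],0,0.4],
    [[0,0,0],0,0.4],
  ],
)

```text
t: 3.6
ee_pos: [425.3, 334.9, 176.8]
orientation: [0.003, -3.137, 0.006]
ft_force: [-0.4, -0.6, -0.5]
width: 52.2
grasp_force: 0.0
```

Run:
```python
from h import *
d=where('w2.png',('white','blue'))
for u,v in((280,210),):
    pass
```

```text
t 3.65 tcp [426.2 335.4 178.7] R [[-1.0, -0.002, -0.003], [-0.002, 1.0, -0.002], [0.003, -0.002, -1.0]] w 52.7 gf 0.0 ft [-0.1 -0.   0. ]
lid_white 0.58 rect [279.0, 216.0, 101.0, 99.0] circ [278. 214.] 52 xy@z [426.3 337.1  98. ] centroid [426.5 337.   98. ]
canister_blue 0.78 rect [279.0, 186.0, 120.0, 87.0] circ [277. 198.] 59 xy@z [420.7 336.5  75. ] centroid [397.8 336.4  75. ]
```

View pics/w2.png

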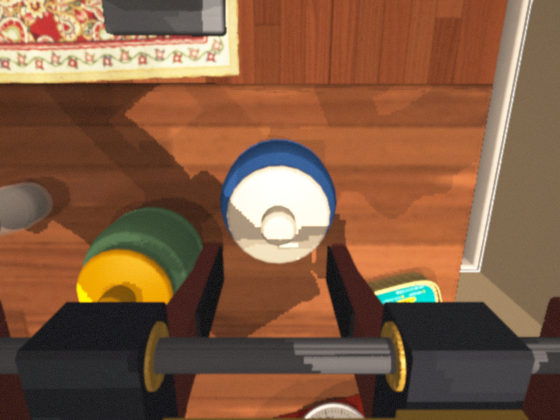

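Lid on blue centred at pixel (279,214), consistent with (426,337). Knob at (278,222).

Emit:
move_arm(
  steps=[
    [[0,0.06,0.9],0,0.4],
    [[0,0,0.9],0,0.4],
    [[0,0,0.6],0,0.4],
    [[0,0,0.4],0,0.4],
    [[0,0,0.15],0,0.4],
    [[0,0,0],0,0.4],
    [[0,0,0],0,1],
    [[0,0,0],0,1],
    [[0,0,0],0,1],
    [[0,0,0],0,1],
    [[0,0,0],0,1],
    [[0,0,0],0,1],
    [[0,0,0],0,1],
    [[0,0,0],0,1],
  ],
)

```text
t: 5.02
ee_pos: [427.7, 337.7, 107.0]
orientation: [-0.002, 3.141, 0.001]
ft_force: [-0.2, -0.2, 6.3]
width: 23.4
grasp_force: 30.0
```

Emit:
move_arm(
  steps=[
    [[0,0,-0.3],0,1],
    [[0,0,-0.5],0,1],
    [[0,0,-0.8],0,1],
    [[0,0,-1],0,1],
    [[0,0,-1],0,1],
    [[0,0,0],0,1],
    [[0,0,0],0,1],
  ],
)

```text
t: 5.6
ee_pos: [427.9, 338.0, 197.7]
orientation: [-0.002, 3.139, 0.003]
ft_force: [-0.8, -0.4, -1.3]
width: 24.1
grasp_force: 30.0
```

Run:
```python
from h import *
d=where('w3.png',('white','blue'))
```

```text
t 5.65 tcp [427.2 337.4 196.4] R [[-1.0, -0.002, 0.0], [-0.002, 1.0, 0.0], [-0.0, 0.0, -1.0]] w 24.0 gf 29.999778270721436 ft [-0.2  0.1 -1.7]
lid_white 0.6 rect [273.0, 250.0, 141.0, 128.0] circ [274. 248.] 70 xy@z [466.3 337.8  98. ] centroid [462.2 338.1  98. ]
lid_blue 0.41 rect [146.0, 251.0, 117.0, 102.0] circ [148. 248.] 57 xy@z [466.4 234.8  98. ] centroid [453.8 246.9  98. ]
canister_blue 0.69 rect [274.0, 171.0, 113.0, 76.0] circ [273. 187.] 56 xy@z [421.2 337.3  75. ] centroid [405. 337.  75.]
```

View pics/w3.png

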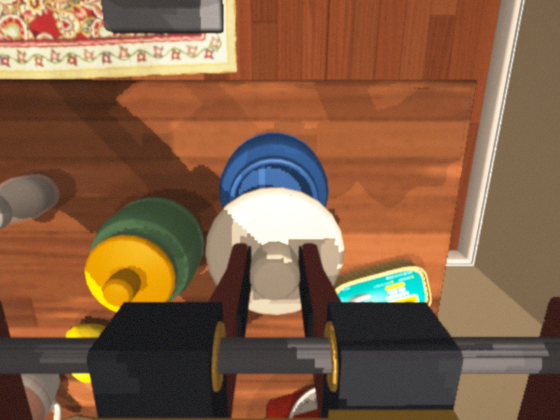

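Lid held level (centre px 275,251), and blue's open mouth shows behind it at (273,180). On to the trivet.

Emit:
move_arm(
  steps=[
    [[0,-0.5,0],0,1],
    [[0,-1,0],0,1],
    [[0,-1,0],0,1],
    [[0,-1,0],0,1],
    [[0,-1,0],0,1],
    [[0,-1,0],0,1],
    [[0,-1,0],0,1],
    [[0,-1,0],0,1],
    [[0,-1,0],0,1],
    [[0,-1,0],0,1],
    [[0,-1,0],0,1],
    [[0,-1,0],0,1],
    [[0,-1,0],0,1],
    [[0,-1,0],0,1],
    [[0,-1,0],0,1],
    [[0,-1,0],0,1],
    [[0,-1,0],0,1],
    [[0,-0.5,0],0,1],
    [[0,0,0],0,1],
  ],
)

```text
t: 7.43
ee_pos: [427.3, -89.8, 196.0]
orientation: [-0.002, -3.141, 0.001]
ft_force: [0.2, -0.6, -1.3]
width: 24.1
grasp_force: 30.0
```

Run:
```python
from h import *
d=where('w4.png',('white','yellow','blue','green'))
for b in cams.boxes_of('wrist','trivet')[:2]: print(b,px2z(d,*b['rect'][:2],10))
```

```text
t 7.48 tcp [427.2 -88.6 196. ] R [[-1.0, 0.001, -0.001], [0.001, 1.0, 0.0], [0.001, 0.0, -1.0]] w 23.9 gf 29.999602138996124 ft [-0.7 -0.  -0.6]
lid_white 0.63 rect [275.0, 252.0, 138.0, 128.0] circ [274. 250.] 69 xy@z [466.4 -89.9  98. ] centroid [460.5 -89.9  98. ]
lid_white 0.58 rect [79.0, 260.0, 124.0, 113.0] circ [ 79. 254.] 61 xy@z [ 469.4 -249.3   98. ] centroid [ 462.7 -236.3   98. ]
canister_white 0.86 rect [351.0, 234.0, 68.0, 70.0] circ [350. 235.] 46 xy@z [462.5 -24.2  75. ] centroid [454.7 -21.3  75. ]
canister_white 0.34 rect [275.0, 252.0, 136.0, 127.0] circ [274. 249.] 69 xy@z [476.2 -90.1  75. ] centroid [470.9 -90.1  75. ]
canister_yellow 0.69 rect [78.0, 261.0, 122.0, 111.0] circ [ 79. 254.] 61 xy@z [ 480.5 -263.4   75. ] centroid [ 473.3 -249.5   75. ]
canister_yellow 0.64 rect [357.0, 271.0, 50.0, 65.0] circ [356. 270.] 34 xy@z [496.2 -16.3  75. ] centroid [500.2 -14.8  75. ]
lid_blue 0.74 rect [359.0, 272.0, 52.0, 62.0] circ [356. 270.] 33 xy@z [484.1 -22.2  98. ] centroid [487.6 -20.7  98. ]
lid_green 0.64 rect [50.0, 285.0, 93.0, 80.0] circ [ 51. 284.] 47 xy@z [ 496.8 -277.4   98. ] centroid [ 497.6 -277.9   98. ]
lid_green 0.61 rect [277.0, 253.0, 142.0, 126.0] circ [274. 251.] 69 xy@z [466.8 -90.1  98. ] centroid [460.5 -90.1  98. ]
canister_green 0.73 rect [536.0, 250.0, 48.0, 99.0] circ [558. 248.] 48 xy@z [475.2 160.1  75. ] centroid [473.5 144.7  75. ]
{'rect': [217.7, 177.7, 108.0, 103.3], 'p': 0.59} [ 426.62541628 -147.50968167   10.        ]
```

View pics/w4.png

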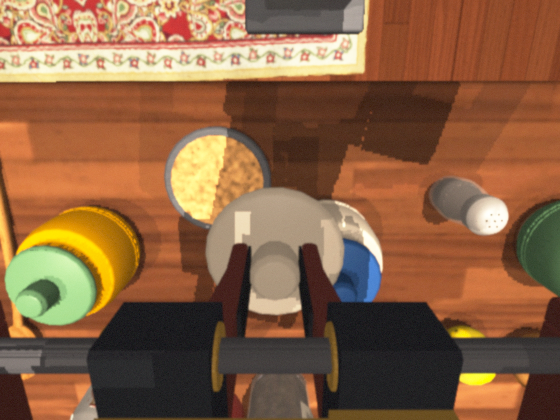

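Emit:
move_arm(
  steps=[
    [[0.25,-0.9,0],0,1],
    [[0.23,-0.9,0],0,1],
    [[0,-0.86,0.4],0,1],
    [[0,0,1],0,1],
    [[0,0,1],0,1],
    [[0,0,1],0,1],
    [[0,0,1],0,1],
    [[0,0,1],0,1],
    [[0,0,0.5],0,1],
    [[0,0,0],0,1],
    [[0,0,0.1],0,1],
    [[0,0,0.1],0,1],
    [[0,0,0.08],0,1],
    [[0,0,0],0,1],
  ],
)

```text
t: 9.1
ee_pos: [416.7, -154.2, 42.5]
orientation: [-0.003, 3.14, -0.001]
ft_force: [0.3, -1.3, -0.2]
width: 23.5
grasp_force: 30.0
```

Emit:
move_arm(
  steps=[
    [[0,0,0.08],0,1],
    [[0,0,0.08],0,1],
    [[0,0,0],0,1],
  ],
)

```text
t: 9.35
ee_pos: [416.3, -154.1, 38.0]
orientation: [-0.002, 3.141, -0.0]
ft_force: [-0.8, -1.0, -1.6]
width: 24.0
grasp_force: 30.0
```

Emit:
move_arm(
  steps=[
    [[0,0,0.06],0,1],
    [[0,0,0.06],0,1],
    [[0,0,0],0,1],
  ],
)

```text
t: 9.6
ee_pos: [417.1, -154.2, 36.6]
orientation: [-0.002, 3.14, -0.001]
ft_force: [-4.3, 4.1, 23.6]
width: 24.1
grasp_force: 30.0
```

Emit:
move_arm(
  steps=[
    [[0,0,0],0,0.5],
    [[0,0,0],0,0.5],
    [[0,0,0],0,0.5],
    [[0,0,0],0,0.5],
    [[0,0,-0.3],0,0.5],
    [[0,0,-0.8],0,0.5],
    [[0,0,-1],0,0.5],
    [[0,0,-1],0,0.5],
    [[0,0,-1],0,0.5],
    [[0,0,-1],0,0.5],
    [[0,0,-0.7],0,0.4],
    [[-0.6,0.9,0],0,0.4],
    [[-0.6,0.9,0],0,0.4],
    [[-0.6,0.9,0],0,0.4],
    [[-0.6,0.9,0],0,0.4],
    [[-0.4,0.8,0],0,0.4],
    [[0,0,0],0,0.4],
    [[0,0,0],0,0.4],
  ],
)

```text
t: 11.1
ee_pos: [485.9, -43.3, 180.0]
orientation: [0.006, -3.141, 0.0]
ft_force: [-0.3, 0.4, -1.2]
width: 52.3
grasp_force: 0.0
```

Run:
```python
from h import *
d=where('w5.png',('white','blue'))
```

```text
t 11.15 tcp [485.4 -43.9 179.9] R [[-1.0, -0.003, -0.001], [-0.003, 1.0, -0.0], [0.001, -0.0, -1.0]] w 52.4 gf 0.0 ft [-0.7 -0.5  0.4]
lid_white 0.92 rect [150.0, 110.0, 88.0, 91.0] circ [150. 108.] 47 xy@z [ 413.4 -127.5   98. ] centroid [ 413.7 -128.3   98. ]
canister_white 0.68 rect [283.0, 187.0, 117.0, 90.0] circ [281. 202.] 58 xy@z [486.  -38.2  75. ] centroid [462.8 -39.8  75. ]
```

View pics/w5.png

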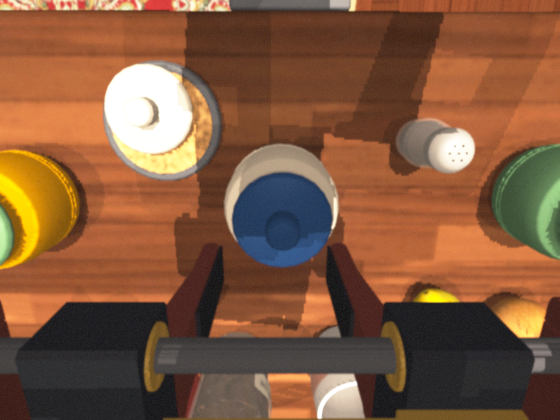

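White lid lies flat on the trivet (148,108). The blue lid is on white, centred at about (282,219).

```bash
cat >> h.py <<'E'
HS={'blue':((95,80,20),(130,255,255)),'green':((40,50,30),(90,255,255)),'yellow':((15,120,60),(35,255,255)),'white':((0,0,90),(180,70,255))}
def lid(d,col,near,z=97):
    h=cv2.cvtColor(d['image'],cv2.COLOR_RGB2HSV);m=cv2.inRange(h,*HS[col]);m=cv2.morphologyEx(m,cv2.MORPH_OPEN,np.ones((5,5)))
    cs,_=cv2.findContours(m,0,2)
    c=min((c for c in cs if cv2.contourArea(c)>1500),key=lambda c:np.hypot(*(np.array(cv2.minEnclosingCircle(c)[0])-near)))
    hl=cv2.convexHull(c);e=cv2.fitEllipse(hl);print(col,'ellipse',np.round(e[0],1),np.round(e[1],1),'xy',px2z(d,*e[0],z).round(1)); return e
E
python3 - <<'E'
from h import *
d=snap('wrist');print(ctrl.get_obs()['ee_pos']);lid(d,'blue',(282,219));print('knob',px2z(d,283,229,120))
E
```

```text
[485.50373712 -44.69328148 179.97154501]
blue ellipse [283.7 220.2] [93.7 98.4] xy [492.9 -37.9  97. ]
knob [490.71547915 -38.98990161 120.        ]
```

Emit:
move_arm(
  steps=[
    [[-0.26,0.23,0.9],0,0.4],
    [[0,0,0.9],0,0.4],
    [[0,0,0.6],0,0.4],
    [[0,0,0.4],0,0.4],
    [[0,0,0.14],0,0.4],
    [[0,0,0],0,0.4],
    [[0,0,0],0,1],
    [[0,0,0],0,1],
    [[0,0,0],0,1],
    [[0,0,0],0,1],
    [[0,0,0],0,1],
    [[0,0,0],0,1],
    [[0,0,-0.3],0,1],
    [[0,0,-0.5],0,1],
    [[0,0,-0.8],0,1],
    [[0,0,-1],0,1],
    [[0,0,-1],0,1],
    [[0,0,0],0,1],
    [[0,0,0],0,1],
  ],
)

```text
t: 12.98
ee_pos: [493.2, -38.2, 197.7]
orientation: [-0.002, 3.139, -0.001]
ft_force: [0.1, 0.5, -1.3]
width: 24.1
grasp_force: 30.0
```

Run:
```python
from h import *
d=where('w6.png',('white',));z=ctrl.get_obs()['ee_pos'][2];lid(d,'blue',(275,250),z-17+7)
```

```text
t 13.03 tcp [492.2 -38.1 196.4] R [[-1.0, -0.002, 0.0], [-0.002, 1.0, 0.0], [-0.0, 0.0, -1.0]] w 23.5 gf 29.999789893627167 ft [-0.9  0.2 -1.2]
lid_white 0.59 rect [150.0, 101.0, 84.0, 87.0] circ [149.  99.] 45 xy@z [ 415.1 -128.2   98. ] centroid [ 415.3 -128.5   98. ]
canister_white 0.91 rect [276.0, 168.0, 113.0, 72.0] circ [275. 188.] 55 xy@z [486.9 -37.7  75. ] centroid [471.1 -37.5  75. ]
blue ellipse [274.2 252.3] [125.1 136.3] xy [493.2 -38.4 185.3]
```

View pics/w6.png

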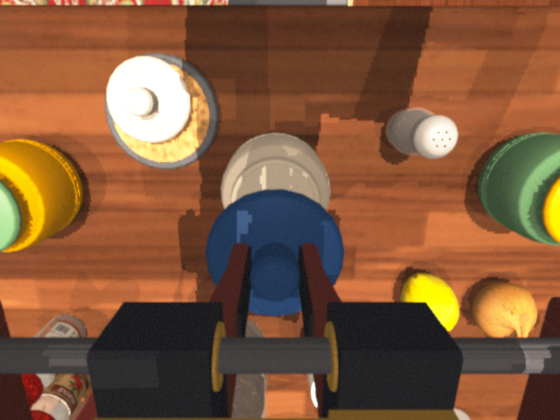

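Blue lid held, centred on the TCP; white's mouth is open at (275,180). Moving beside blue to see its mouth before inserting.

Emit:
move_arm(
  steps=[
    [[0.2,0.8,0],0,1],
    [[0.2,0.9,0],0,1],
    [[0.2,0.9,0],0,1],
    [[0.2,0.9,0],0,1],
    [[0.2,0.9,0],0,1],
    [[0.2,0.9,0],0,1],
    [[0.2,0.9,0],0,1],
    [[0.2,0.9,0],0,1],
    [[0.2,0.9,0],0,1],
    [[0.2,0.9,0],0,1],
    [[0.2,0.9,0],0,1],
    [[0.2,0.9,0],0,1],
    [[0.2,0.9,0],0,1],
    [[0,0,0],0,1],
    [[0,0,0],0,1],
  ],
)

```text
t: 14.38
ee_pos: [426.0, 252.0, 195.1]
orientation: [0.006, -3.139, 0.002]
ft_force: [-0.1, -0.6, -1.0]
width: 23.3
grasp_force: 30.0
```

Run:
```python
from h import *
d=where(None,('blue',));
cv2.imwrite('pics/w7.png',cv2.resize(cv2.cvtColor(d['image'],4)[100:300,200:500],None,fx=2.5,fy=2.5,interpolation=2))
for z in(90,):
  for x,y in((427.5,337.4),): 
    print([proj(d,(x+31.5*np.cos(a),y+31.5*np.sin(a),z)).round(1).tolist() for a in np.arange(4)*np.pi/2],proj(d,(x,y,z)).round(1))
```

```text
t 14.43 tcp [426.2 251.3 195.2] R [[-1.0, -0.003, -0.002], [-0.003, 1.0, -0.002], [0.002, -0.002, -1.0]] w 23.9 gf 29.99974250793457 ft [ 0.5 -0.8 -0.6]
lid_blue 0.7 rect [275.0, 253.0, 137.0, 128.0] circ [274. 253.] 69 xy@z [466.8 252.   98. ] centroid [460. 252.  98.]
canister_blue 0.8 rect [372.0, 194.0, 120.0, 113.0] circ [370. 191.] 59 xy@z [420.8 331.8  75. ] centroid [421.1 332.5  75. ]
canister_blue 0.48 rect [24.0, 249.0, 48.0, 99.0] circ [  2. 251.] 49 xy@z [476.7  12.1  75. ] centroid [474.4  27.7  75. ]
[[378.0, 240.6], [421.1, 204.3], [385.5, 165.2], [342.2, 204.0]] [381.6 204.2]
```

View pics/w7.png

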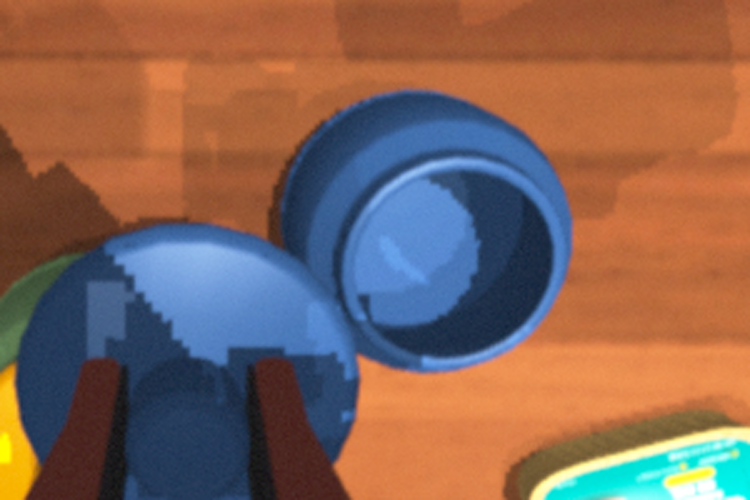

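Emit:
move_arm(
  steps=[
    [[-0.02,0.9,0],0,1],
    [[-0.02,0.9,0],0,1],
    [[-0.02,0.9,0],0,1],
    [[0,0.72,0],0,1],
    [[0,0,0.6],0,1],
    [[0,0,0.9],0,1],
    [[0,0,0.9],0,1],
    [[0,0,0.5],0,1],
    [[0,0,0.2],0,1],
    [[0,0,0.1],0,1],
    [[0,0,0.1],0,1],
    [[0,0,0],0,1],
    [[0,0,0],0,1],
  ],
)

```text
t: 15.62
ee_pos: [428.9, 337.4, 114.7]
orientation: [-0.002, 3.141, 0.001]
ft_force: [0.5, -0.2, -1.5]
width: 23.6
grasp_force: 30.0
```

Emit:
move_arm(
  steps=[
    [[0,0,0.1],0,1],
    [[0,0,0.1],0,1],
    [[0,0,0.08],0,1],
    [[0,0,0],0,1],
  ],
)

```text
t: 15.95
ee_pos: [428.5, 337.4, 107.0]
orientation: [-0.003, 3.141, 0.0]
ft_force: [-0.0, -0.2, -0.4]
width: 24.4
grasp_force: 30.0
```

Emit:
move_arm(
  steps=[
    [[0,0,0.06],0,1],
    [[0,0,0],0,1],
  ],
)

```text
t: 16.12
ee_pos: [428.7, 337.5, 107.0]
orientation: [-0.003, 3.141, 0.001]
ft_force: [-4.4, -3.4, 15.1]
width: 23.6
grasp_force: 30.0
```

Emit:
move_arm(
  steps=[
    [[0,0,0],0,0.4],
    [[0,0,0],0,0.4],
    [[0,0,0],0,0.4],
    [[0,0,0],0,0.4],
    [[0,0,-0.3],0,0.4],
    [[0,0,-0.8],0,0.4],
    [[0,0,-1],0,0.4],
    [[0,0,-1],0,0.4],
    [[0,0,0],0,0.4],
    [[0,-1,0],0,0.4],
    [[0,-1,0],0,0.4],
    [[0,-1,0],0,0.4],
    [[0,-1,0],0,0.4],
    [[0,-1,0],0,0.4],
    [[0,-1,0],0,0.4],
    [[0,-1,0],0,0.4],
    [[0,-1,0],0,0.4],
    [[0,-1,0],0,0.4],
  ],
)

```text
t: 17.62
ee_pos: [428.4, 111.1, 182.8]
orientation: [0.003, -3.141, 0.0]
ft_force: [0.5, 0.1, 0.1]
width: 52.7
grasp_force: 0.0
```

Emit:
move_arm(
  steps=[
    [[0.24,-1,0],0,0.4],
    [[0.24,-1,0],0,0.4],
    [[0,-1,0],0,0.4],
    [[0,-1,0],0,0.4],
    [[0,-1,0],0,0.4],
    [[0,-1,0],0,0.4],
    [[0,-1,0],0,0.4],
    [[0,-1,0],0,0.4],
    [[0,-1,0],0,0.4],
    [[0,-1,0],0,0.4],
    [[0,-0.66,0],0,0.4],
    [[0,0,0],0,0.4],
    [[0,0,0],0,0.4],
  ],
)

```text
t: 18.7
ee_pos: [416.9, -154.6, 182.7]
orientation: [-0.001, -3.141, -0.001]
ft_force: [0.2, 0.9, -0.7]
width: 52.6
grasp_force: 0.0
```

Run:
```python
from h import *
d=snap('wrist');o=ctrl.get_obs();print(o['t'],o['ee_pos'],o['width'])
for b in cams.cut_out('wrist','lid_white')[:2]:
    e=cv2.fitEllipse(cv2.convexHull(np.argwhere(b['pixels'])[:,::-1].astype(np.int32)));print(b['p'],e,px2z(d,*e[0],28).round(1))
d=snap('side');
for n in('lid_blue','canister_blue'): print(n,[(b['rect'],b['p']) for b in cams.boxes_of('side',n)[:3]])
```

```text
18.75 [ 416.75012476 -153.94264763  182.6914285 ] 53.00577859698928
lid_blue [([188.3, 147.4, 24.3, 16.6], 0.83)]
canister_blue [([190.3, 163.4, 29.7, 27.3], 0.95)]
```

Emit:
move_arm(
  steps=[
    [[0,0,1],0,0.4],
    [[0,0,1],0,0.4],
    [[0,0,1],0,0.4],
    [[0,0,1],0,0.4],
    [[0,0,1],0,0.4],
    [[0,0,0.6],0,0.4],
    [[0,0,0.18],0,0.4],
    [[0,0,0],0,0.4],
    [[0,0,0],0,1],
    [[0,0,0],0,1],
    [[0,0,0],0,1],
    [[0,0,0],0,1],
    [[0,0,0],0,1],
    [[0,0,0],0,1],
    [[0,0,-0.3],0,1],
    [[0,0,-0.5],0,1],
    [[0,0,0],0,1],
  ],
)

```text
t: 20.37
ee_pos: [418.0, -154.6, 60.1]
orientation: [-0.002, 3.139, -0.001]
ft_force: [0.4, -0.1, -1.2]
width: 23.8
grasp_force: 30.0
```

Emit:
move_arm(
  steps=[
    [[0,0,-1],0,1],
    [[0,0,-1],0,1],
    [[0,0,-1],0,1],
    [[0,0,-1],0,1],
    [[0,0,-1],0,1],
    [[0,0,-0.5],0,1],
    [[-0.76,0.3,0],0,1],
    [[-0.76,0.3,0],0,1],
    [[-0.76,0.3,0],0,1],
    [[-0.76,0.34,0],0,1],
    [[0,0,0],0,1],
    [[0,0,0],0,1],
  ],
)

```text
t: 21.37
ee_pos: [493.2, -122.8, 195.5]
orientation: [0.005, -3.141, -0.0]
ft_force: [-0.1, -0.0, -1.2]
width: 23.6
grasp_force: 30.0
```

Run:
```python
from h import *
d=where(None,('white',));
cv2.imwrite('pics/w8.png',cv2.resize(cv2.cvtColor(d['image'],4)[100:300,200:500],None,fx=2.5,fy=2.5,interpolation=2))
print(proj(d,(492.7,-38.2,90)).round(1))
```

```text
t 21.42 tcp [ 492.3 -122.9  195.4] R [[-1.0, -0.002, -0.001], [-0.002, 1.0, 0.0], [0.001, 0.0, -1.0]] w 24.0 gf 29.999771118164062 ft [ 0.3  0.1 -1.2]
lid_white 0.56 rect [276.0, 250.0, 138.0, 128.0] circ [275. 249.] 69 xy@z [ 531.  -122.4   98. ] centroid [ 523.5 -122.6   98. ]
canister_white 0.96 rect [372.0, 190.0, 117.0, 113.0] circ [370. 190.] 60 xy@z [487.1 -43.6  75. ] centroid [486.9 -42.1  75. ]
[380.5 201.3]
```

View pics/w8.png

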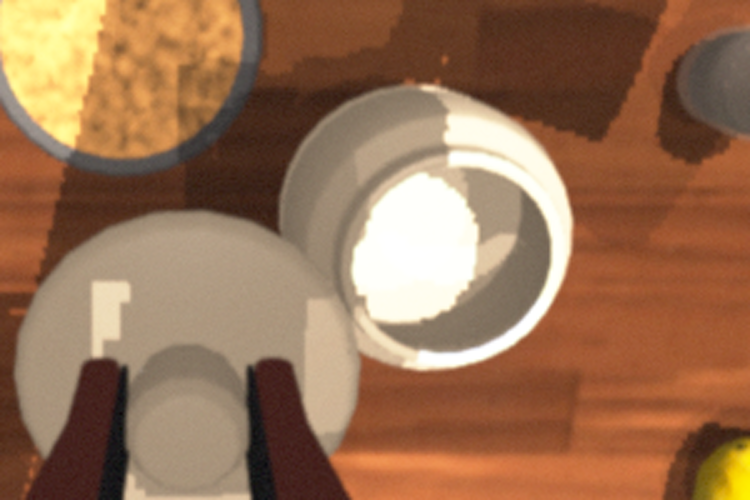

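Emit:
move_arm(
  steps=[
    [[-0.03,0.9,0],0,1],
    [[-0.03,0.9,0],0,1],
    [[-0.03,0.9,0],0,1],
    [[0,0.68,0],0,1],
    [[0,0,0.6],0,1],
    [[0,0,0.9],0,1],
    [[0,0,0.9],0,1],
    [[0,0,0.5],0,1],
    [[0,0,0.2],0,1],
    [[0,0,0.1],0,1],
    [[0,0,0.1],0,1],
    [[0,0,0],0,1],
    [[0,0,0],0,1],
  ],
)

```text
t: 22.6
ee_pos: [495.7, -38.8, 114.1]
orientation: [-0.002, 3.14, -0.0]
ft_force: [-0.6, 0.8, -0.6]
width: 23.8
grasp_force: 30.0
```

Emit:
move_arm(
  steps=[
    [[0,0,0.1],0,1],
    [[0,0,0.1],0,1],
    [[0,0,0.08],0,1],
    [[0,0,0],0,1],
  ],
)

```text
t: 22.93
ee_pos: [495.7, -38.7, 107.9]
orientation: [-0.003, 3.141, -0.0]
ft_force: [-3.9, 0.2, 15.9]
width: 24.0
grasp_force: 30.0
```

Emit:
move_arm(
  steps=[
    [[0,0,0],0,0.4],
    [[0,0,0],0,0.4],
    [[0,0,0],0,0.4],
    [[0,0,0],0,0.4],
    [[0,0,-0.3],0,0.4],
    [[0,0,-0.8],0,0.4],
    [[0,0,-1],0,0.4],
    [[0,0,-0.9],0,0.4],
    [[0,-1,0],0,0.4],
    [[0,-1,0],0,0.4],
    [[0,-1,0],0,0.4],
    [[0,-1,0],0,0.4],
    [[0,-1,0],0,0.4],
    [[0,0,0],0,0.4],
  ],
)

```text
t: 24.1
ee_pos: [495.8, -167.0, 182.1]
orientation: [0.001, 3.14, -0.002]
ft_force: [0.2, -1.0, 0.5]
width: 52.8
grasp_force: 0.0
```

Run:
```python
from h import *
d=where('w9.png',('white','yellow','green'))
```

```text
t 24.15 tcp [ 495.5 -165.3  181.8] R [[-1.0, 0.001, 0.001], [0.001, 1.0, -0.0], [-0.001, -0.0, -1.0]] w 52.4 gf 0.0 ft [ 0.8  0.6 -0.2]
lid_white 0.76 rect [446.0, 207.0, 101.0, 96.0] circ [445. 206.] 54 xy@z [492.5 -41.6  98. ] centroid [493.1 -41.3  98. ]
canister_white 0.9 rect [424.0, 190.0, 127.0, 118.0] circ [424. 186.] 64 xy@z [483.7 -49.   75. ] centroid [473.3 -67.   75. ]
canister_yellow 0.69 rect [145.0, 197.0, 122.0, 116.0] circ [144. 194.] 62 xy@z [ 489.7 -271.    75. ] centroid [ 478.2 -254.    75. ]
lid_green 0.71 rect [14.0, 327.0, 17.0, 20.0] circ [ 13. 326.] 13 xy@z [ 596.8 -383.6   98. ] centroid [ 598.4 -383.9   98. ]
lid_green 0.65 rect [123.0, 214.0, 104.0, 94.0] circ [123. 215.] 52 xy@z [ 499.5 -279.7   98. ] centroid [ 498.8 -279.1   98. ]
```

View pics/w9.png

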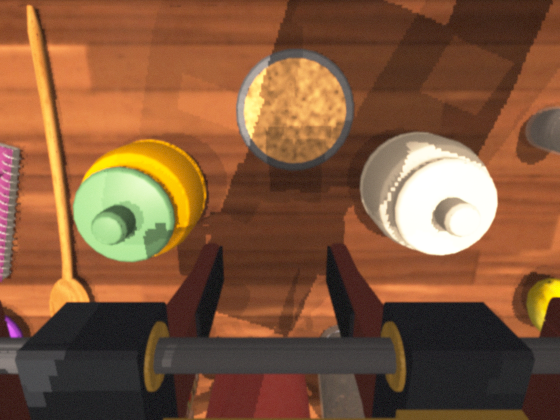

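White lid is flat on white (446,207). Green lid is on yellow at (123,214), and the trivet is clear at (295,110).

Emit:
move_arm(
  steps=[
    [[-0.14,-0.9,0],0,0.4],
    [[0,-1,0],0,0.4],
    [[0,-1,0],0,0.4],
    [[0,-1,0],0,0.4],
    [[0,-0.7,0],0,0.4],
    [[0,0,0],0,0.4],
    [[0,0,0],0,0.4],
  ],
)

```text
t: 25.03
ee_pos: [499.0, -278.4, 181.2]
orientation: [0.001, -3.141, -0.001]
ft_force: [0.6, 0.1, -0.8]
width: 52.5
grasp_force: 0.0
```

Run:
```python
from h import *
d=where(None,('yellow','green'));lid(d,'green',(278,218))
```

```text
t 25.08 tcp [ 498.9 -277.7  181.2] R [[-1.0, -0.002, -0.001], [-0.002, 1.0, 0.001], [0.001, 0.001, -1.0]] w 52.5 gf 0.0 ft [ 0.5  0.1 -0.5]
canister_yellow 0.81 rect [270.0, 183.0, 113.0, 92.0] circ [271. 194.] 58 xy@z [ 493.1 -281.2   75. ] centroid [ 469.7 -280.7   75. ]
lid_green 0.73 rect [270.0, 210.0, 106.0, 95.0] circ [270. 212.] 51 xy@z [ 499.7 -281.6   98. ] centroid [ 499.1 -281.7   98. ]
canister_green 0.71 rect [551.0, 212.0, 19.0, 72.0] circ [558. 211.] 34 xy@z [507.2 -49.1  75. ] centroid [508.3 -54.2  75. ]
green ellipse [270.2 210.9] [94.6 98.6] xy [ 499.6 -281.5   97. ]
```

Emit:
move_arm(
  steps=[
    [[-0.02,-0.13,0.9],0,0.4],
    [[0,0,0.9],0,0.4],
    [[0,0,0.6],0,0.4],
    [[0,0,0.4],0,0.4],
    [[0,0,0.18],0,0.4],
    [[0,0,0],0,0.4],
    [[0,0,0],0,1],
    [[0,0,0],0,1],
    [[0,0,0],0,1],
    [[0,0,0],0,1],
    [[0,0,0],0,1],
    [[0,0,0],0,1],
    [[0,0,-0.3],0,1],
    [[0,0,-0.5],0,1],
    [[0,0,-0.8],0,1],
    [[0,0,-1],0,1],
    [[0,0,-1],0,1],
    [[0,0,0],0,1],
    [[0,0,0],0,1],
  ],
)

```text
t: 26.87
ee_pos: [500.4, -282.4, 199.0]
orientation: [-0.002, 3.138, -0.003]
ft_force: [0.6, 1.0, -1.4]
width: 24.1
grasp_force: 30.0
```

Run:
```python
from h import *
d=where(None,('green','yellow'));z=ctrl.get_obs()['ee_pos'][2];lid(d,'green',(275,250),z-17+7)
```

```text
t 26.92 tcp [ 499.5 -281.9  197.4] R [[-1.0, -0.002, 0.001], [-0.002, 1.0, -0.001], [-0.001, -0.001, -1.0]] w 23.8 gf 29.999749660491943 ft [ 0.2 -0.5 -2.4]
lid_green 0.71 rect [274.0, 252.0, 139.0, 128.0] circ [275. 251.] 69 xy@z [ 542.1 -282.2   98. ] centroid [ 535.9 -282.5   98. ]
lid_green 0.64 rect [92.0, 318.0, 55.0, 42.0] circ [ 93. 319.] 30 xy@z [ 607.7 -441.6   98. ] centroid [ 604.2 -444.7   98. ]
canister_yellow 0.73 rect [277.0, 168.0, 110.0, 79.0] circ [275. 186.] 55 xy@z [ 493.2 -281.9   75. ] centroid [ 477.7 -281.3   75. ]
green ellipse [274.4 250.9] [124.7 136.3] xy [ 500.1 -282.5  185.6]
```

Emit:
move_arm(
  steps=[
    [[0.5,0.8,0],0,1],
    [[0.5,0.8,0],0,1],
    [[0.5,0.8,0],0,1],
    [[0.5,0.8,0],0,1],
    [[0.5,0.8,0],0,1],
    [[0.5,0.8,0],0,1],
    [[0.32,0.32,0],0,1],
    [[0,0,0.8],0,1],
    [[0,0,1],0,1],
    [[0,0,1],0,1],
    [[0,0,1],0,1],
    [[0,0,1],0,1],
    [[0,0,0.8],0,1],
    [[0,0,0.4],0,1],
    [[0,0,0.2],0,1],
    [[0,0,0.1],0,1],
    [[0,0,0.05],0,1],
    [[0,0,0],0,1],
  ],
)

```text
t: 28.62
ee_pos: [416.9, -154.3, 38.9]
orientation: [-0.002, 3.14, -0.001]
ft_force: [0.5, -0.3, -0.9]
width: 23.9
grasp_force: 30.0
```

Emit:
move_arm(
  steps=[
    [[0,0,0.06],0,1],
    [[0,0,0],0,1],
  ],
)

```text
t: 28.78
ee_pos: [417.3, -154.4, 38.5]
orientation: [-0.002, 3.139, -0.001]
ft_force: [-3.4, 1.0, 14.2]
width: 23.5
grasp_force: 30.0
```

Emit:
move_arm(
  steps=[
    [[0,0,0],0,0.5],
    [[0,0,0],0,0.5],
    [[0,0,0],0,0.5],
    [[0,0,0],0,0.5],
    [[0,0,-0.3],0,0.5],
    [[0,0,-0.8],0,0.5],
    [[0,0,-1],0,0.5],
    [[0,0,-1],0,0.5],
    [[0,0,-1],0,0.5],
    [[0,0,-1],0,0.5],
    [[0,0,-0.65],0,0.4],
    [[0,0,0],0,0.4],
  ],
)

```text
t: 29.78
ee_pos: [418.4, -154.8, 184.1]
orientation: [-0.002, 3.136, -0.004]
ft_force: [1.1, 0.4, -0.2]
width: 51.6
grasp_force: 0.0
```

Emit:
move_arm(
  steps=[
    [[-0.2,0.9,0],0,0.4],
    [[-0.2,0.98,0],0,0.4],
    [[-0.2,0.98,0],0,0.4],
    [[-0.2,0.98,0],0,0.4],
    [[-0.2,0.98,0],0,0.4],
    [[-0.2,0.98,0],0,0.4],
    [[-0.2,0.98,0],0,0.4],
    [[-0.2,0.98,0],0,0.4],
    [[-0.2,0.98,0],0,0.4],
    [[-0.2,0.98,0],0,0.4],
    [[-0.2,0.98,0],0,0.4],
    [[-0.2,0.98,0],0,0.4],
    [[-0.2,0.98,0],0,0.4],
    [[-0.2,0.98,0],0,0.4],
    [[-0.12,0.98,0],0,0.4],
    [[0,0,0],0,0.4],
    [[0,0,0],0,0.4],
  ],
)

```text
t: 31.2
ee_pos: [488.2, 212.2, 179.5]
orientation: [0.006, -3.14, 0.001]
ft_force: [-0.8, -0.5, -0.9]
width: 52.6
grasp_force: 0.0
```

Run:
```python
from h import *
d=where('w10.png',('yellow','green','blue'));lid(d,'yellow',(278,218))
```

```text
t 31.25 tcp [488.  211.3 179.6] R [[-1.0, -0.003, -0.002], [-0.003, 1.0, -0.001], [0.002, -0.001, -1.0]] w 52.5 gf 0.0 ft [-0.9 -0.4 -0.8]
lid_yellow 0.95 rect [280.0, 216.0, 107.0, 89.0] circ [278. 216.] 51 xy@z [491.5 215.   98. ] centroid [491.6 215.   98. ]
canister_yellow 0.46 rect [277.0, 188.0, 120.0, 90.0] circ [278. 199.] 59 xy@z [485.5 215.2  75. ] centroid [462.2 213.6  75. ]
canister_green 0.85 rect [277.0, 185.0, 124.0, 90.0] circ [278. 199.] 58 xy@z [485.6 214.8  75. ] centroid [462.7 213.6  75. ]
lid_blue 0.66 rect [456.0, 132.0, 115.0, 111.0] circ [455. 130.] 59 xy@z [429.3 334.9  98. ] centroid [429.4 334.9  98. ]
canister_blue 0.95 rect [426.0, 126.0, 129.0, 126.0] circ [427. 116.] 69 xy@z [421.4 324.5  75. ] centroid [418.3 304.8  75. ]
yellow ellipse [278.4 215.6] [ 97.1 102.1] xy [491.8 215.   97. ]
```

View pics/w10.png

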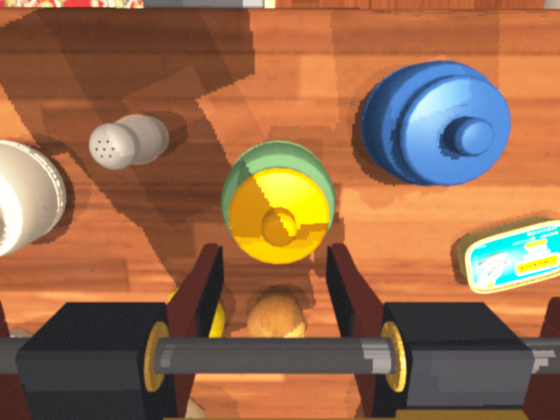

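Yellow lid centre at (278,216); the blue lid is seated on blue (456,132).

Emit:
move_arm(
  steps=[
    [[-0.13,0.13,0.9],0,0.4],
    [[0,0,0.9],0,0.4],
    [[0,0,0.6],0,0.4],
    [[0,0,0.4],0,0.4],
    [[0,0,0.14],0,0.4],
    [[0,0,0],0,0.4],
    [[0,0,0],0,1],
    [[0,0,0],0,1],
    [[0,0,0],0,1],
    [[0,0,0],0,1],
    [[0,0,0],0,1],
    [[0,0,0],0,1],
    [[0,0,-0.3],0,1],
    [[0,0,-0.5],0,1],
    [[0,0,-0.8],0,1],
    [[0,0,-1],0,1],
    [[0,0,-1],0,1],
    [[0,0,0],0,1],
    [[0,0,0],0,1],
  ],
)

```text
t: 33.13
ee_pos: [492.7, 215.1, 198.2]
orientation: [-0.002, 3.139, 0.002]
ft_force: [-0.8, 0.3, -1.3]
width: 23.5
grasp_force: 30.0
```

Run:
```python
from h import *
d=where(None,('green','yellow'));z=ctrl.get_obs()['ee_pos'][2];lid(d,'yellow',(275,250),z-17+7)
```

```text
t 33.18 tcp [491.8 214.8 196.9] R [[-1.0, -0.002, 0.0], [-0.002, 1.0, 0.0], [-0.0, 0.0, -1.0]] w 23.8 gf 29.999817609786987 ft [-1.   0.3 -2.2]
canister_green 0.92 rect [274.0, 172.0, 113.0, 77.0] circ [274. 187.] 55 xy@z [485.5 215.3  75. ] centroid [470.  214.9  75. ]
lid_yellow 0.78 rect [276.0, 250.0, 142.0, 127.0] circ [274. 251.] 69 xy@z [534.  215.3  98. ] centroid [527.6 215.1  98. ]
yellow ellipse [256.  269.9] [142.6 190.4] xy [503.6 204.9 185.5]
```

Emit:
move_arm(
  steps=[
    [[-0.02,-0.8,0],0,1],
    [[-0.02,-0.98,0],0,1],
    [[-0.02,-0.98,0],0,1],
    [[-0.02,-0.98,0],0,1],
    [[-0.02,-0.98,0],0,1],
    [[-0.02,-0.98,0],0,1],
    [[-0.02,-0.98,0],0,1],
    [[-0.02,-0.98,0],0,1],
    [[-0.02,-0.98,0],0,1],
    [[-0.02,-0.98,0],0,1],
    [[-0.02,-0.98,0],0,1],
    [[-0.02,-0.98,0],0,1],
    [[-0.02,-0.98,0],0,1],
    [[-0.02,-0.98,0],0,1],
    [[-0.02,-0.98,0],0,1],
    [[-0.02,-0.98,0],0,1],
    [[0,-0.98,0],0,1],
    [[0,0,0],0,1],
    [[0,0,0],0,1],
  ],
)

```text
t: 34.97
ee_pos: [500.1, -197.9, 195.9]
orientation: [-0.001, -3.14, -0.001]
ft_force: [-0.1, 0.1, -0.9]
width: 23.8
grasp_force: 30.0
```

Run:
```python
from h import *
d=where(None,('yellow',));
cv2.imwrite('pics/w11.png',cv2.resize(cv2.cvtColor(d['image'],4)[100:300,80:380],None,fx=2.5,fy=2.5,interpolation=2))
print(proj(d,(499.9,-282,90)).round(1))
```

```text
t 35.02 tcp [ 500. -197.  196.] R [[-1.0, -0.0, -0.002], [-0.0, 1.0, 0.001], [0.002, 0.001, -1.0]] w 23.7 gf 29.9996879696846 ft [ 0.7 -0.5 -1.1]
lid_yellow 0.8 rect [275.0, 250.0, 141.0, 122.0] circ [274. 252.] 69 xy@z [ 540.1 -198.    98. ] centroid [ 533.7 -197.8   98. ]
lid_yellow 0.67 rect [181.0, 190.0, 118.0, 113.0] circ [180. 188.] 59 xy@z [ 487.  -270.1   98. ] centroid [ 487.4 -270.7   98. ]
canister_yellow 0.56 rect [181.0, 188.0, 122.0, 116.0] circ [180. 190.] 59 xy@z [ 494.7 -276.2   75. ] centroid [ 493.6 -277.1   75. ]
[169.  201.5]
```

View pics/w11.png

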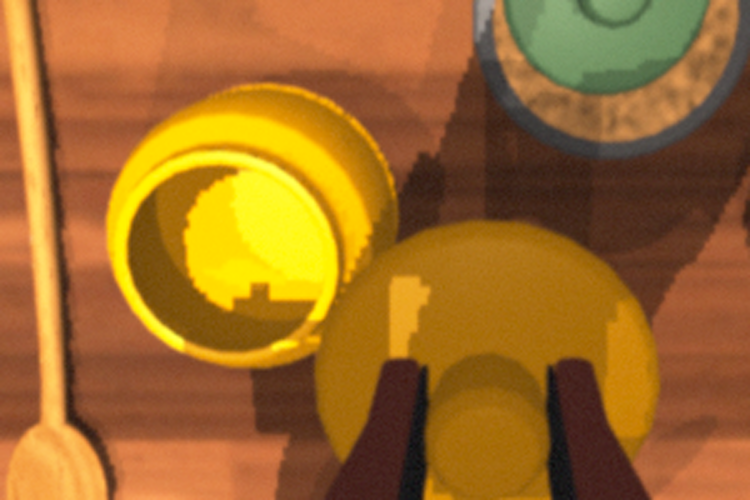

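Emit:
move_arm(
  steps=[
    [[-0.02,-0.9,0],0,1],
    [[-0.02,-0.9,0],0,1],
    [[-0.02,-0.9,0],0,1],
    [[0,-0.63,0],0,1],
    [[0,0,0.6],0,1],
    [[0,0,0.9],0,1],
    [[0,0,0.9],0,1],
    [[0,0,0.5],0,1],
    [[0,0,0.2],0,1],
    [[0,0,0.1],0,1],
    [[0,0,0.1],0,1],
    [[0,0,0],0,1],
    [[0,0,0],0,1],
  ],
)

```text
t: 36.2
ee_pos: [502.9, -280.6, 115.3]
orientation: [-0.003, 3.14, -0.001]
ft_force: [0.1, -0.6, -1.9]
width: 23.8
grasp_force: 30.0
```

Emit:
move_arm(
  steps=[
    [[0,0,0.1],0,1],
    [[0,0,0.1],0,1],
    [[0,0,0.08],0,1],
    [[0,0,0],0,1],
  ],
)

```text
t: 36.53
ee_pos: [502.5, -280.6, 107.5]
orientation: [-0.002, 3.141, -0.001]
ft_force: [-0.0, -0.8, 0.4]
width: 23.9
grasp_force: 30.0
```

Emit:
move_arm(
  steps=[
    [[0,0,0.06],0,1],
    [[0,0,0],0,1],
  ],
)

```text
t: 36.7
ee_pos: [502.7, -280.6, 107.4]
orientation: [-0.002, 3.141, -0.001]
ft_force: [-3.1, 2.6, 13.6]
width: 24.0
grasp_force: 30.0
```

Emit:
move_arm(
  steps=[
    [[0,0,0],0,0.4],
    [[0,0,0],0,0.4],
    [[0,0,0],0,0.4],
    [[0,0,0],0,0.4],
    [[0,0,-0.3],0,0.4],
    [[0,0,-0.8],0,0.4],
    [[0,0,-1],0,0.4],
    [[0,0,-0.9],0,0.4],
    [[0.5,0.8,0],0,0.4],
    [[0.5,0.8,0],0,0.4],
    [[0.5,0.8,0],0,0.4],
    [[0.5,0.8,0],0,0.4],
    [[0.5,0.8,0],0,0.4],
    [[0.5,0.8,0],0,0.4],
    [[0.42,0.25,0],0,0.4],
    [[0,0,0],0,0.4],
    [[0,0,0],0,0.4],
  ],
)

```text
t: 38.12
ee_pos: [417.1, -154.7, 181.5]
orientation: [-0.003, 3.14, -0.001]
ft_force: [0.6, -0.4, -0.1]
width: 52.7
grasp_force: 0.0
```

Run:
```python
from h import *
d=snap('wrist');o=ctrl.get_obs();print(o['t'],o['ee_pos']);lid(d,'green',(278,150),28)
```

```text
38.1667 [ 417.65363847 -155.1084046   181.48593423]
green ellipse [274.5 185.7] [76.7 79.4] xy [ 416.7 -154.7   28. ]
```

Emit:
move_arm(
  steps=[
    [[0,0,1],0,0.4],
    [[0,0,1],0,0.4],
    [[0,0,1],0,0.4],
    [[0,0,1],0,0.4],
    [[0,0,1],0,0.4],
    [[0,0,0.55],0,0.4],
    [[0,0,0.17],0,0.4],
    [[0,0,0],0,0.4],
    [[0,0,0],0,1],
    [[0,0,0],0,1],
    [[0,0,0],0,1],
    [[0,0,0],0,1],
    [[0,0,0],0,1],
    [[0,0,0],0,1],
    [[0,0,-0.3],0,1],
    [[0,0,-0.5],0,1],
    [[0,0,0],0,1],
  ],
)

```text
t: 39.58
ee_pos: [417.5, -154.6, 59.5]
orientation: [-0.003, 3.14, -0.001]
ft_force: [0.7, -0.1, -2.4]
width: 23.8
grasp_force: 30.0
```

Emit:
move_arm(
  steps=[
    [[0,0,-1],0,1],
    [[0,0,-1],0,1],
    [[0,0,-1],0,1],
    [[0,0,-1],0,1],
    [[0,0,-1],0,1],
    [[0,0,-0.5],0,1],
    [[-0.25,0.94,0],0,1],
    [[-0.25,0.95,0],0,1],
    [[-0.25,0.95,0],0,1],
    [[-0.25,0.95,0],0,1],
    [[-0.25,0.95,0],0,1],
    [[-0.25,0.95,0],0,1],
    [[-0.25,0.95,0],0,1],
    [[-0.25,0.95,0],0,1],
    [[-0.25,0.95,0],0,1],
    [[-0.25,0.95,0],0,1],
    [[-0.25,0.95,0],0,1],
    [[-0.25,0.95,0],0,1],
    [[0,0,0],0,1],
    [[0,0,0],0,1],
  ],
)

```text
t: 41.25
ee_pos: [490.9, 131.4, 195.0]
orientation: [0.006, -3.141, 0.0]
ft_force: [-0.3, -0.9, -2.1]
width: 23.6
grasp_force: 30.0
```

Run:
```python
from h import *
d=where(None,('green',));
cv2.imwrite('pics/w12.png',cv2.resize(cv2.cvtColor(d['image'],4)[100:300,200:500],None,fx=2.5,fy=2.5,interpolation=2))
print(proj(d,(491.9,215,90)).round(1))
```

```text
t 41.3 tcp [490.6 130.6 195. ] R [[-1.0, -0.003, -0.001], [-0.003, 1.0, -0.001], [0.001, -0.001, -1.0]] w 23.9 gf 29.99972105026245 ft [-0.5 -0.2 -2.8]
lid_green 0.58 rect [274.0, 251.0, 141.0, 128.0] circ [274. 250.] 70 xy@z [529.7 131.5  98. ] centroid [524.  131.5  98. ]
canister_green 0.57 rect [368.0, 194.0, 120.0, 115.0] circ [368. 191.] 59 xy@z [486.2 209.5  75. ] centroid [486.  210.9  75. ]
[379.3 203.3]
```

View pics/w12.png

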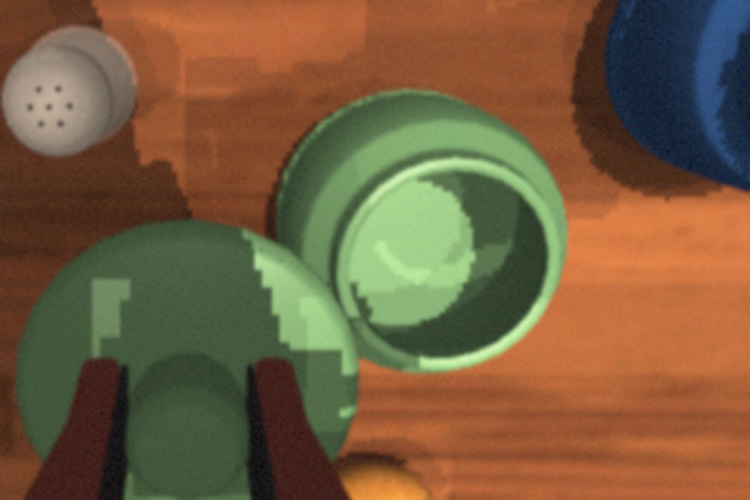

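Emit:
move_arm(
  steps=[
    [[-0.03,0.9,0],0,1],
    [[-0.03,0.9,0],0,1],
    [[-0.03,0.9,0],0,1],
    [[0,0.65,0],0,1],
    [[0,0,0.6],0,1],
    [[0,0,0.9],0,1],
    [[0,0,0.9],0,1],
    [[0,0,0.5],0,1],
    [[0,0,0.2],0,1],
    [[0,0,0.1],0,1],
    [[0,0,0.1],0,1],
    [[0,0,0],0,1],
    [[0,0,0],0,1],
  ],
)

```text
t: 42.48
ee_pos: [493.9, 214.4, 113.7]
orientation: [-0.002, 3.14, 0.001]
ft_force: [-0.3, -0.0, -0.5]
width: 24.0
grasp_force: 30.0
```

Emit:
move_arm(
  steps=[
    [[0,0,0.1],0,1],
    [[0,0,0.1],0,1],
    [[0,0,0.08],0,1],
    [[0,0,0],0,1],
  ],
)

```text
t: 42.82
ee_pos: [493.8, 214.6, 107.4]
orientation: [-0.003, 3.141, 0.0]
ft_force: [-3.5, -2.5, 12.4]
width: 24.2
grasp_force: 30.0
```

Home. Release, rise clear, and check.

Emit:
move_arm(
  steps=[
    [[0,0,0],0,0.4],
    [[0,0,0],0,0.4],
    [[0,0,0],0,0.4],
    [[0,0,0],0,0.4],
    [[0,0,-0.3],0,0.4],
    [[0,0,-0.8],0,0.4],
    [[0,0,-1],0,0.4],
    [[0,0,-1],0,0.4],
    [[0,0,-1],0,0.4],
    [[0.8,0,-0.5],0,0.4],
    [[0.8,0,0],0,0.4],
    [[0,0,0],0,0.4],
    [[0,0,0],0,0.4],
  ],
)

```text
t: 43.9
ee_pos: [453.0, 214.4, 221.5]
orientation: [-0.004, 3.141, 0.0]
ft_force: [0.5, 0.4, -0.6]
width: 53.0
grasp_force: 0.0
```

Run:
```python
from h import *
d=snap('side');o=ctrl.get_obs();print(o['t'],o['ee_pos'],o['ft_force'])
for c in('white','green','yellow','blue'):
    print(c,[[(np.round(b['rect'],1).tolist(),round(b['p'],2)) for b in cams.boxes_of('side',p+c)[:2]] for p in('lid_','canister_')])
cv2.imwrite('pics/fin.png',cv2.resize(cv2.cvtColor(d['image'],4)[110:310,150:350],None,fx=3,fy=3,interpolation=2))
```

```text
43.95 [453.72739505 214.45782658 221.29266033] [-0.50799393  0.25244595 -0.07899929]
white [[([258.5, 209.3, 25.7, 21.0], 0.82)], [([259.2, 224.9, 36.4, 29.6], 0.76)]]
green [[([401.0, 312.0, 30.7, 23.8], 0.85), ([221.7, 160.8, 22.4, 13.7], 0.58)], [([223.6, 177.4, 26.6, 26.3], 0.59)]]
yellow [[([305.0, 261.1, 31.8, 23.0], 0.68)], [([300.1, 279.9, 38.6, 36.5], 0.56)]]
blue [[([188.3, 147.1, 24.5, 13.0], 0.73), ([300.1, 279.6, 37.9, 37.3], 0.72)], [([188.1, 161.6, 27.9, 33.2], 0.64)]]
```

View pics/fin.png

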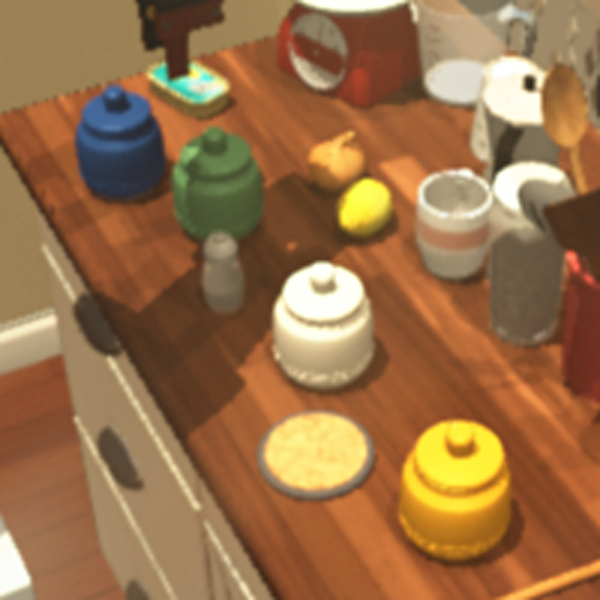

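All four lids sit flat on their own colour, the salt shaker is unmoved, the trivet is empty and the gripper is clear.

```bash
python3 -c "
from workcell import ctrl
print(ctrl.close_job())"
```

```text
the job is handed in; nothing more can be done
None
```

All four lids are on the canisters of their own colour and look flat on the rims in the last picture, and I have handed the job in at about 44 s; no verdict came back.

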